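# Nudge the bearing into its seat and swing the keeper over it

### The job

Push the small bearing with the blue plug, which lies loose on top of the aluminium block, across the block's face until it drops into the round seat and lies flat and flush; then push the yellow keeper arm by its red pin all the way round to its stop, so that it covers the bearing. Only nudge the bearing with the fingertips, never pick it up, and leave everything else where it is.

Things in the scene. Friction and masses are not known exactly. Their poses are not given: they have to be found in the camera images.
- nest: Aluminium block fixed to the bench, 165 x 140 x 28 mm (own x, y, z), flat top 28 mm above the bench. Its origin is on the underside directly below the centre of the seat, not at the block's middle: the block runs from x -95 to +70 mm and y -70 to +70 mm in its own axes. The keeper's pivot is at own (0, +44) mm. The bearing starts on the top face on the -x side of the seat.
- seat (a point): Centre of the round seat, at the level of the block's top face. The seat is a blind round recess 46 mm in diameter and 12 mm deep, with a small chamfered rim; so the bearing has 2 mm of play all round. Axes parallel to the block's. The keeper cannot close over it while the bearing stands proud.
- bearing: Small sealed ball bearing, a disc 42 mm in diameter and 12 mm thick, about 70 g: steel outer ring, black seal, blue dust plug filling the bore. Loose, lies flat on the block's top face at the start. Origin at the centre of its underside, z its axis.
- bearing_center (a point): Centre of the small bearing, half-way up: 6 mm above the block's face while it lies on it, 6 mm below the face when it is seated (top flush with the face).
- keeper (a joint): Angle (rad) of the keeper: flat yellow arm, 14 x 5 mm, swinging level 2 mm above the block's face about a vertical pivot (head 18 mm wide, 10 mm high) at the block's own (0, +44) mm. 0 = at its stop, arm along the block's -y, pin over the seat's centre; it opens counter-clockwise from above, pin towards +x, to 1.95. Starts open. Light friction (under 1 N at the pin), stays where left.
- keeper_pin (a point): Middle of the red upright pin on the keeper, 44 mm from the pivot axis: 10 mm in diameter, from 7 to 32 mm above the block's face (this point 19.5 mm above it). In the block's axes the pin is at pivot + 44 mm x (sin q, -cos q) for keeper angle q.
- sleeve: Bystander: brass spacer sleeve standing on the block near its +x, -y corner, 22 mm in diameter and 30 mm tall. Origin at the centre of its underside.
- big_bearing: Bystander: larger bearing with an orange plug, 62 mm in diameter and 16 mm thick, flat on the bench beyond the block's +x edge. Origin at the centre of its underside.
- screwdriver: Bystander: screwdriver with red handle, 190 mm long, up to about 30 mm thick, lying on the bench beside the block's -y edge. Origin under its middle, x along it.
- multimeter: Bystander: yellow multimeter lying flat, 180 x 88 x 44 mm, to the robot's right. Origin at the centre of its underside.
- spool: Bystander: grey wire spool standing on end, 52 mm in diameter, 46 mm tall, to the robot's left. Origin at the centre of its underside.
- drive: Bystander: black servo drive standing upright, 130 x 55 x 163 mm, to the robot's right. Origin at the centre of its underside.
- can: Bystander: green can with a yellow label and white lid, 60 mm in diameter, 130 mm tall, to the robot's left. Origin at the centre of its underside.
Not all that is in view belongs to the job. Leave any pink look-alike of the nest alone.

How it is judged:
By the outcome, as a careful person would: the job done as asked, in the order asked, and still so for the second after the job is handed in, with the robot touching nothing.
It also fails if it takes over 48 s, if anything falls off the work surface, if the arm or the gripper's body presses on something with over 40 N, if the wrist force passes 120 N, or if a joint passes its speed limit or range.

### The arm

A 6-joint arm with a two-finger parallel gripper is mounted at the origin on the work surface. World frame = base frame: x ahead of the robot, y to its left, z up, the work surface at z = 0. Lengths are in m, angles in rad, forces in N, time in s.
With the tool pointing down it reaches from about 0.275 to 1 m from the base axis. Payload 8.4 kg.
Tool frame: the origin (TCP) lies between the finger pads; the fingertips stand 17 mm ahead of it and the grasp point (between the pads) lies 2 mm behind it (ctrl.nose_length is the distance from the TCP to the fingertips, in m); z points along the fingers, y is the line along which they close (so a half turn about z gives the same grasp; the last joint's range is limited). The gripper opens to 85 mm and grips with 20 to 120 N. Pads are 22 mm wide; open, the fingers measure 114 mm over their backs; the gripper's body (76 mm by 85 mm) begins 54 mm behind the grasp point. The pads swing forward as they close: fully open they stand 13 mm farther back than shut.
Start: joints at [-1.297, 0.353, 1.633, -0, 1.155, -0.002], TCP at [0.17, -0.601, 0.224] pointing down, gripper open.
Joint ranges: [-2.63, 2.63], [-0.92, 2.1], [0.06, 2.66], [-1.3, 4.44], [0, 2.69], [-3.02, 3.02]. Speed limits (rad/s): [2.22, 2.22, 2.79, 3.14, 3.14, 3.14].

### API

Orientations are given as a 3x3 rotation matrix whose columns are the frame's x, y, z axes.
In Python, from workcell import ctrl, viewer, order gives the robot as it stands.
- The arm moves only by the tool move_arm, never from a script. Its argument "motion" is a list that holds one entry, the list of rows, each a list of 5 numbers: the opening in per cent of the stroke, from 0 (shut) to 100 (fully open), then the shift along the tool's x, y, z in units of 50 mm (1.0 is 50 mm), then the turn about the tool's z in rad. A call has 1 to 5 rows; each row shifts and turns the commanded pose from where the row before left it, along the tool's axes as they then stand; what a row does not reach is not made up. A row lasts 1/8 s, in which the tool goes at most 62.5 mm and 10.7 degrees, less where a joint would pass 70% of its speed; a pose out of reach is approached as far as the arm can. A call is refused whole if a number of a shift passes 1 or a number of a turn 0.188, either way. A call with a gripper value outside its range is refused whole. The fingers move at their own pace and stop on an object; the grip force is fixed at half the most. Time passes only in rows, so rows that do not move let the fingers close. It gives the time, the measured TCP pose, the force, the opening and the grip force at its end, in the units of the state.
- ctrl.read_state(): the state, without advancing time (a new reading comes with each control period).
- viewer.grab_frame(name): name is "side" or "top"; returns a dict with "image" (480x640x3 uint8, red, green, blue), "range_z" (480x640 float32, m along the optical axis (not along the pixel's ray), 0 where there is no reading), "K" (3x3 intrinsics, pixels), "rvec" (rotation vector, rad) and "tvec" (3), from world to camera coordinates, as OpenCV has them. Camera axes: x right, y down, z forward; pixel columns grow to the right and rows downward; lengths in m; the calibration is good to about 2 mm. A picture is of the moment at which its call begins.
- order.finish_job(): hands the job in; it is judged then, once.
The state is a dict: "t": time; "qpos": joint angles; "qvel": joint speeds; "effort": joint torques, N m; "position": TCP position; "ee_rot": TCP orientation; "ft_force": force on the tool from outside, world axes, zero at the start; "ft_torque": the same for the moment, N m; "gripper_width": finger opening in m; "grip_force": force on a finger pad.
Only numpy, scipy, OpenCV 4.12 (cv2) and the standard library are available. Lean on these libraries where they do the work, as an engineer would, in place of code of your own. Each camera call takes 0.05 s, during which the arm holds its last target. There are 200 camera calls.

## Working session

There is one attempt and no reset: what is moved stays moved. The work goes in short steps, Python scripts to look and compute and a tool call to move; the robot and the scene stay as the last step left them, time stands still between calls to the robot, and variables do not carry over. Pictures are saved under pics/ and viewed, at most 10 in all, crops included, and the job is handed in when it is done.

Besides the shell and the picture viewer there is one more tool, called after "Request:" by a JSON object that holds its "name" and its "arguments", one argument or row to a line. move_arm: Moves the arm, as the interface text tells. Its arguments: {"type":"object","properties":{"motion":{"type":"array"}},"required":["motion"]}

```bash
mkdir -p pics; cat > h.py <<'E'
import numpy as np, cv2
from workcell import ctrl, viewer, order
def grab(n):
    f=viewer.grab_frame(n); f['R']=cv2.Rodrigues(np.array(f['rvec'],float))[0]; f['t']=np.array(f['tvec'],float).ravel(); f['K']=np.array(f['K']); return f
def ray(f,uv,z):
    d=f['R'].T@np.linalg.inv(f['K'])@np.array([uv[0],uv[1],1.]); c=-f['R'].T@f['t']
    return c+d*(z-c[2])/d[2]
def proj(f,P):
    p=f['K']@(f['R']@np.array(P,float)+f['t']); return p[:2]/p[2]
def save(n,im): cv2.imwrite('pics/'+n,cv2.cvtColor(im,cv2.COLOR_RGB2BGR))
E
python3 - <<'E'
from h import *
for n in('top','side'):
    f=grab(n); save(n+'0.png',f['image']); np.save(n+'0.npy',f,allow_pickle=True); print(n,-f['R'].T@f['t'],f['R'][2],f['K'][0,0])
s=ctrl.read_state();print(s['position'],s['ee_rot'],s['gripper_width'])
E
```

```text
top [0.32152457 0.00772782 1.11164551] [ 0.20635869 -0.01807209 -0.97830951] 505.25970385607144
side [-0.06141388  0.61296199  1.00077694] [ 0.47203562 -0.47026799 -0.74567445] 528.7478962082516
[ 0.17007549 -0.60094695  0.22363204] [[ 9.62208324e-01  2.72314182e-01 -3.56513260e-04]
 [ 2.72314415e-01 -9.62207559e-01  1.21330752e-03]
 [-1.26389104e-05 -1.26453829e-03 -9.99999200e-01]] 0.08542660964973832
```

View pics/top0.png

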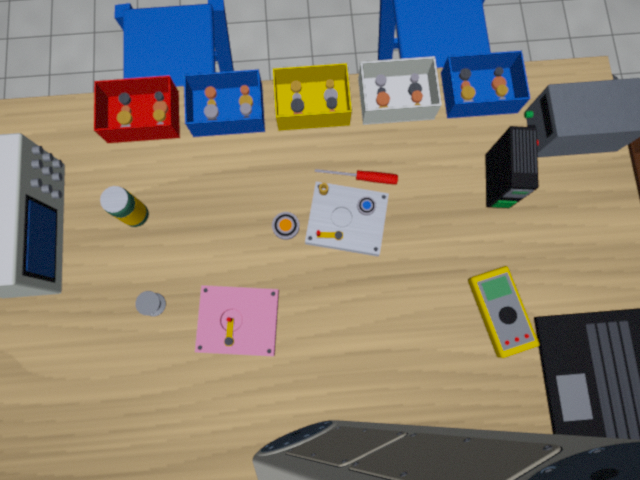

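View pics/side0.png

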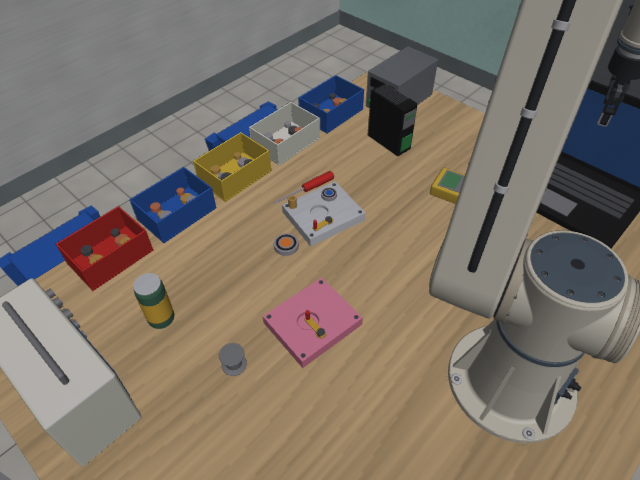

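The top view shows two candidates: the aluminium block at (347,218) with the blue-plug bearing at (367,205), and a pink look-alike at (237,320). The aluminium block fits: it has the bearing, the sleeve at (323,188) and the screwdriver beside it. The orange-plug bearing at (285,225) is a bystander.

```bash
cat > m.py <<'E'
from h import *
def cen(m,box):
    u0,v0,u1,v1=box; k=np.zeros_like(m); k[v0:v1,u0:u1]=m[v0:v1,u0:u1]
    n,_,st,c=cv2.connectedComponentsWithStats(k.astype(np.uint8))
    i=1+np.argmax(st[1:,4]); return c[i],st[i,4]
def masks(f):
    h=cv2.cvtColor(f['image'],cv2.COLOR_RGB2HSV).astype(int);H,S,V=h[...,0],h[...,1],h[...,2]
    return dict(blue=(H>100)&(H<125)&(S>130)&(V>80),red=((H<6)|(H>174))&(S>170)&(V>80),grey=(S<45)&(V>120),yellow=(H>18)&(H<32)&(S>170)&(V>120))
E
python3 - <<'E'
from m import *
for n,bb,pb in(('top',(350,190,385,222),(310,225,330,245)),('side',(315,182,345,205),(305,212,322,235))):
    f=np.load(n+'0.npy',allow_pickle=True).item(); M=masks(f)
    c,a=cen(M['blue'],bb); print(n,'bearing',c,a,ray(f,c,.040))
    c,a=cen(M['red'],pb); print('pin',c,a,ray(f,c,.0475),ray(f,c,.06))
    if n=='top':
        g=M['grey'].astype(np.uint8); k=np.zeros_like(g);k[175:262,295:395]=g[175:262,295:395]
        k=cv2.morphologyEx(k,cv2.MORPH_OPEN,np.ones((3,3)))
        cs=cv2.findContours(k,0,2)[0]; c=max(cs,key=cv2.contourArea)
        P=np.array([ray(f,p[0],.028)[:2] for p in c],np.float32)*1000
        r=cv2.minAreaRect(P); print(r, cv2.boxPoints(r))
    cr=f['image'][170:265,290:405] if n=='top' else f['image'][165:255,270:380]
    save(n+'c.png',cv2.resize(cr,None,fx=6,fy=6,interpolation=cv2.INTER_CUBIC))
E
```

```text
top bearing [366.5 204.5] 52 [ 0.60799061 -0.11929085  0.04      ]
pin [317.88888889 232.66666667] 9 [ 0.55165692 -0.00778943  0.0475    ] [ 0.54895367 -0.00760716  0.06      ]
((584.2101440429688, -74.01473999023438), (167.10531616210938, 146.51858520507812), 75.86212921142578) [[ 492.76157  -137.14262 ]
 [ 634.8422   -172.93068 ]
 [ 675.6587    -10.886856]
 [ 533.57806    24.9012  ]]
side bearing [328.62962963 192.        ] 27 [ 0.60809983 -0.12036839  0.04      ]
pin [314.95652174 224.34782609] 23 [ 0.55045797 -0.00863225  0.0475    ] [ 5.42434703e-01 -4.81489350e-04  6.00000000e-02]
```

View pics/topc.png

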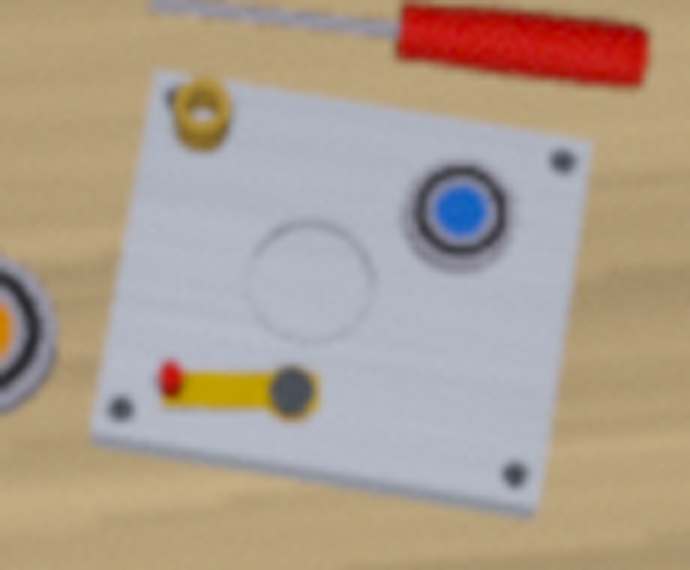

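The crop confirms it: the block's corners are at about (155,70), (592,142), (535,507) and (92,434), the seat at (311,281), the bearing at (461,211), the pivot at (291,391) and the pin at (170,379).

```bash
python3 - <<'E'
from m import *
f=np.load('top0.npy',allow_pickle=True).item()
I=lambda u,v:((u+.5)/6-.5+290,(v+.5)/6-.5+170)
pts=[((155,70),(70,-70),.028),((592,142),(-95,-70),.028),((537,503),(-95,70),.028),((93,432),(70,70),.028),((311,281),(0,0),.028),((291,391),(0,44),.038)]
W=np.array([ray(f,I(*p[0]),p[2])[:2] for p in pts])*1000; B=np.array([p[1] for p in pts],float)
wm,bm=W.mean(0),B.mean(0); U,S,Vt=np.linalg.svd((B-bm).T@(W-wm)); R=(U@Vt).T; t=wm-R@bm
print(W,'\nR',R,np.degrees(np.arctan2(R[1,0],R[0,0])),'t',t); print('res',W-(B@R.T+t))
np.savez('nest.npz',R=R,t=t)
for w in ([607.99,-119.3],[608.1,-120.4],[551.6,-7.8]): print(R.T@(np.array(w)-t))
g=np.load('side0.npy',allow_pickle=True).item()
print('seat in side',proj(g,[*t/1000,.028]))
for c in B[:4]: print(proj(g,[*(R@c+t)/1000,.028]))
save('sidec2.png',cv2.resize(g['image'][165:255,270:380],None,fx=6,fy=6,interpolation=cv2.INTER_CUBIC))
b=(np.array([.608,-.1198])*1000-t); print('push dir',b/np.linalg.norm(b),np.linalg.norm(b),'ang of -b',np.degrees(np.arctan2(-b[1],-b[0])))
E
```

```text
[[ 673.94473895  -11.76975354]
 [ 633.2632245  -171.66505837]
 [ 499.34089285 -137.20917657]
 [ 538.19104557   21.39412848]
 [ 588.41354692  -62.77455473]
 [ 545.64354105  -51.30205617]] 
R [[ 0.24275154 -0.9700885 ]
 [ 0.9700885   0.24275154]] 75.95100457366223 t [588.93641009 -62.58385229]
res [[ 0.10952648 -0.09948839]
 [-0.51798429  0.06980871]
 [ 1.37207357  0.54047526]
 [ 0.16822261 -0.92082161]
 [-0.52286318 -0.19070244]
 [-0.60897519  0.60072847]]
[-50.39439422 -32.25160044]
[-51.43478889 -32.62533687]
[44.08171394 49.5184863 ]
seat in side [318.76206321 210.51301264]
[281.35042264 204.78441487]
[334.5436047  180.92885161]
[365.13724747 212.47628582]
[309.97234623 239.20008392]
push dir [ 0.31610152 -0.94872537] 60.30844069648939 ang of -b 108.42732449155214
```

View pics/sidec2.png

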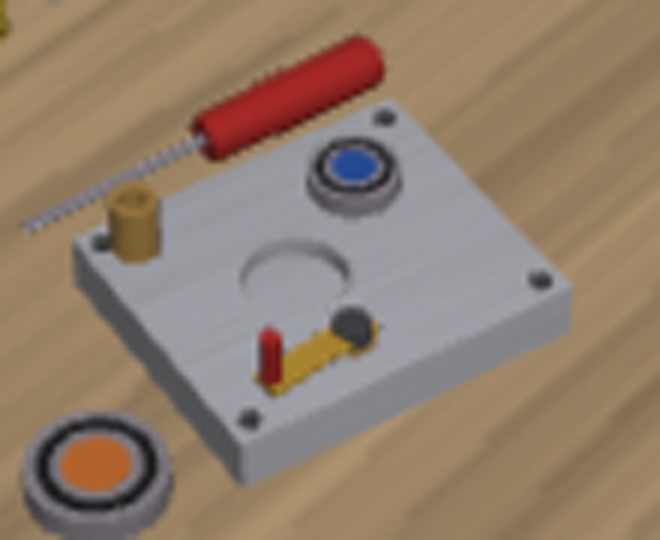

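Request:
{"name": "move_arm", "arguments": {
  "motion": [
    [[16, 0.79, -0.43, 0, -0.18], [16, 0.85, -0.29, 0, -0.18], [16, 0.89, -0.13, 0, -0.18], [16, 0.9, 0.03, 0, -0.18], [16, 0.88, 0.19, 0, -0.18]]
  ]
}}

```text
t: 0.72
position: [0.3307, -0.4418, 0.2241]
ee_rot: [[0.379, 0.925, -0.0], [0.925, -0.379, 0.0], [0.0, -0.0, -1.0]]
ft_force: [0.1, -1.5, 0.1]
gripper_width: 0.0134
grip_force: 0.0
```

Request:
{"name": "move_arm", "arguments": {
  "motion": [
    [[16, 0.83, 0.35, 0, -0.18], [16, 0.75, 0.49, 0, -0.18], [16, 0.65, 0.62, 0, -0.18], [16, 0.53, 0.72, 0, -0.18], [16, 0, 0, 0, 0]]
  ]
}}

```text
t: 1.35
position: [0.4594, -0.3153, 0.224]
ee_rot: [[-0.324, 0.946, -0.0], [0.946, 0.324, 0.001], [0.001, 0.0, -1.0]]
ft_force: [0.4, -0.3, 0.0]
gripper_width: 0.0137
grip_force: 0.0
```

```bash
cat > go.py <<'E'
from h import *
import sys
def go(x,y,tip,yaw):
    s=ctrl.read_state(); R=np.array(s['ee_rot']); p=np.array(s['position'])
    d=R.T@(np.array([x,y,tip+ctrl.nose_length])-p)/.05
    y0=np.arctan2(R[1,0],R[0,0]); t=(y0-np.radians(yaw)+np.pi)%(2*np.pi)-np.pi
    print('t',s['t'],'pos',p.round(4),'yaw',np.degrees(y0).round(2),'w',s['gripper_width'],'nose',ctrl.nose_length,'F',np.round(s['ft_force'],2),'q',np.round(s['qpos'],2)); print('need',d.round(3),'turn',round(t,3))
go(*map(float,sys.argv[1:]))
E
python3 go.py .620 -.1566 .080 108.4
```

```text
t 1.35 pos [ 0.4594 -0.3153  0.224 ] yaw 108.89 w 0.013746242839502843 nose 0.017 F [ 0.44 -0.26  0.04] q [-0.6   0.25  1.78  0.    1.11 -0.93]
need [1.961 4.066 2.542] turn 0.009
```

Request:
{"name": "move_arm", "arguments": {
  "motion": [
    [[16, 0.4, 0.8, 0, 0], [16, 0.4, 0.8, 0, 0], [16, 0.4, 0.8, 0.3, 0], [16, 0.4, 0.8, 0.8, 0], [16, 0.36, 0.87, 0.8, 0.009]]
  ]
}}

```text
t: 1.98
position: [0.6199, -0.1595, 0.1284]
ee_rot: [[-0.308, 0.951, 0.0], [0.951, 0.308, -0.001], [-0.001, 0.0, -1.0]]
ft_force: [0.1, -0.4, 0.7]
gripper_width: 0.0136
grip_force: 0.0
```

Request:
{"name": "move_arm", "arguments": {
  "motion": [
    [[16, 0, 0, 0.5, 0], [16, 0, 0, 0, 0]]
  ]
}}

```text
t: 2.22
position: [0.6174, -0.1594, 0.1018]
ee_rot: [[-0.31, 0.951, -0.005], [0.951, 0.31, 0.001], [0.003, -0.004, -1.0]]
ft_force: [-0.1, -0.0, -0.3]
gripper_width: 0.0135
grip_force: 0.0
```

```bash
python3 go.py .620 -.1566 .032 108.4; python3 - <<'E'
from h import *
f=grab('side'); g=grab('top')
a=cv2.resize(f['image'][125:245,270:400],(520,480),interpolation=cv2.INTER_CUBIC)
save('s1.png',a)
E
```

```text
t 2.225 pos [ 0.6174 -0.1594  0.1018] yaw 108.04 w 0.01348630221132716 nose 0.017 F [-0.11 -0.02 -0.3 ] q [-0.25  0.51  1.7  -0.    0.94 -0.57]
need [0.035 0.072 1.056] turn -0.006
```

View pics/s1.png

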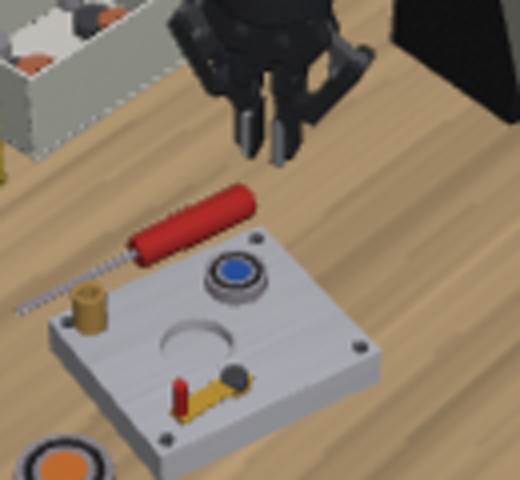

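Request:
{"name": "move_arm", "arguments": {
  "motion": [
    [[16, 0.02, 0.05, 0.5, 0], [16, 0, 0, 0.25, 0], [16, 0, 0, 0.15, 0], [16, 0, 0, 0, 0], [16, 0, 0, 0, 0]]
  ]
}}

```text
t: 2.95
position: [0.6219, -0.1579, 0.06]
ee_rot: [[-0.311, 0.951, 0.001], [0.951, 0.311, -0.0], [-0.001, 0.001, -1.0]]
ft_force: [0.4, 0.0, 0.0]
gripper_width: 0.0139
grip_force: 0.0
```

```bash
python3 go.py .620 -.1566 .032 108.4; python3 - <<'E'
from m import *
f=grab('side'); g=grab('top')
a=cv2.resize(f['image'][140:230,280:390],(660,540),interpolation=cv2.INTER_CUBIC)
save('s2.png',a)
s=ctrl.read_state(); T=np.array(s['position']); print('tip proj side',proj(f,T+[0,0,-.017]),'top',proj(g,T+[0,0,-.017]))
c,a=cen(masks(f)['blue'],(315,182,345,205)); print(ray(f,c,.04))
E
```

```text
t 2.95 pos [ 0.6219 -0.1579  0.06  ] yaw 108.09 w 0.01389158879704846 nose 0.017 F [0.4  0.04 0.05] q [-0.25  0.56  1.71 -0.    0.86 -0.57]
need [ 0.036 -0.028  0.22 ] turn -0.005
tip proj side [334.40316463 181.50543753] top [383.43589735 196.72966142]
[ 0.60809983 -0.12036839  0.04      ]
```

View pics/s2.png

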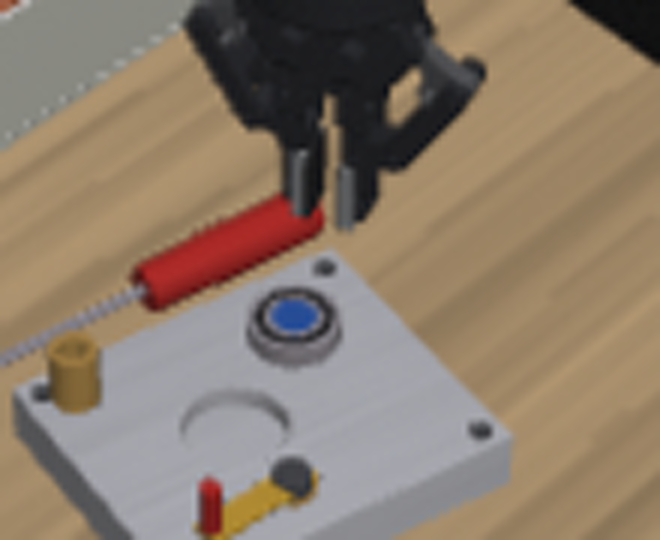

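The fingers are straddling the push line behind the bearing, tips at about (302,212) and (345,228) in the crop. That is a bit higher than nominal, so I'll check tip height by depth.

Request:
{"name": "move_arm", "arguments": {
  "motion": [
    [[16, 0.03, -0.03, 0.1, 0], [16, 0, 0, 0.1, 0], [16, 0, 0, 0, 0]]
  ]
}}

```text
t: 3.42
position: [0.6191, -0.1566, 0.0486]
ee_rot: [[-0.311, 0.95, -0.001], [0.95, 0.311, 0.0], [0.001, -0.001, -1.0]]
ft_force: [-0.1, -0.6, -0.4]
gripper_width: 0.0137
grip_force: 0.0
```

```bash
cat > tip.py <<'E'
from m import *
f=grab('side'); D=f['range_z']; v,u=np.mgrid[140:240,280:390]; z=D[140:240,280:390]
P=(np.linalg.inv(f['K'])@np.stack([u.ravel()*z.ravel(),v.ravel()*z.ravel(),z.ravel()]))
W=(f['R'].T@(P-f['t'][:,None])).T; s=ctrl.read_state(); T=np.array(s['position'])
im=f['image'][140:240,280:390].reshape(-1,3).astype(int); dark=im.max(1)<150
L=(W-T)@np.array(s['ee_rot'])
k=(abs(L[:,0])<.02)&(abs(L[:,1])<.03)&(W[:,2]<.12)&(W[:,2]>.033)
q=L[k]*1000; q=q[np.argsort(-q[:,2])]; print(q[:25].round(1))
E
python3 tip.py; python3 go.py .620 -.1566 .032 108.4
```

```text
[[ -6.5   2.2  15.4]
 [ 11.7  11.5  14.3]
 [ 19.1   2.3  11.6]
 [ 17.7  -2.8  10.7]
 [ 19.9  10.6  10.6]
 [ 18.7   5.4   9.5]
 [  0.7   8.   -6.4]
 [  4.8 -13.9  -7.7]
 [  9.1  12.8  -8.1]
 [ -2.2   6.4  -8.2]
 [ 10.  -13.3  -8.2]
 [  7.7   7.7  -8.8]
 [ -8.8   6.5  -9.7]
 [ 10.3 -10.6 -11. ]
 [ 10.9   9.1 -11. ]
 [-10.7   7.4 -11.4]
 [  2.3   7.3 -11.6]
 [ -1.7   6.3 -12.1]
 [ 12.6  -8.8 -12.3]
 [  6.7 -14.7 -13.1]
 [ 11.4 -13.9 -13.3]
 [ 10.2  -7.7 -13.3]
 [ 12.   11.5 -14.5]
 [ -2.6   6.7 -14.8]
 [  6.4  17.  -14.8]]
t 3.475 pos [ 0.6194 -0.1566  0.0489] yaw 108.11 w 0.01376287746060916 nose 0.017 F [0.04 0.1  0.36] q [-0.25  0.57  1.72  0.    0.84 -0.57]
need [-0.003  0.012 -0.002] turn -0.005
```

Request:
{"name": "move_arm", "arguments": {
  "motion": [
    [[16, 0, 0.01, 0.06, -0.005], [16, 0, 0, 0.04, 0], [16, 0, 0, 0, 0]]
  ]
}}

```text
t: 3.85
position: [0.6199, -0.1565, 0.0441]
ee_rot: [[-0.315, 0.949, -0.0], [0.949, 0.315, 0.0], [0.0, -0.0, -1.0]]
ft_force: [-0.5, -0.0, -0.3]
gripper_width: 0.0136
grip_force: 0.0
```

```bash
python3 go.py .620 -.1566 .028 108.4; python3 - <<'E'
from m import *
f=grab('side'); g=grab('top')
a=cv2.resize(f['image'][160:210,305:365],(600,500),interpolation=cv2.INTER_CUBIC)
save('s3.png',a)
s=ctrl.read_state(); T=np.array(s['position']);R=np.array(s['ee_rot'])
for y in(-.007,.007):
  for zz in (0,.017): print(y,zz,(proj(f,T+R@[.011,y,zz])-[305,160])*10)
E
```

```text
t 3.85 pos [ 0.6199 -0.1565  0.0441] yaw 108.39 w 0.013599711663748468 nose 0.017 F [-0.51 -0.   -0.25] q [-0.25  0.58  1.72 -0.    0.84 -0.57]
need [-0.002  0.001 -0.019] turn -0.0
-0.007 0 [303.45188116 250.42201893]
-0.007 0.017 [302.47982063 297.28993707]
0.007 0 [254.77895765 235.28182636]
0.007 0.017 [254.24891387 282.14642795]
```

View pics/s3.png

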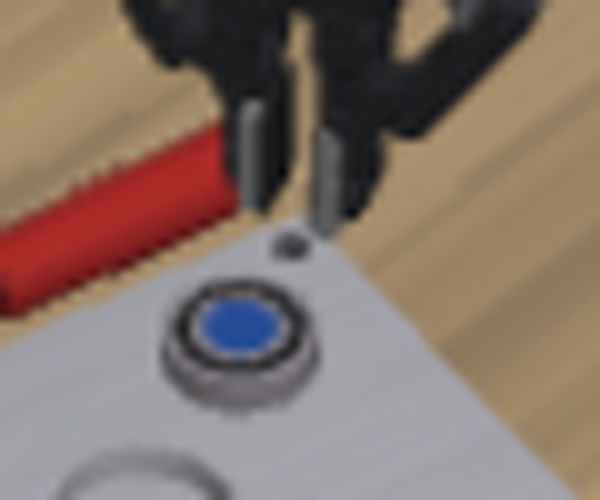

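Pad ends show at about (252,208) and (325,238), well above the block. They sit about 7 mm above TCP level, which agrees with the depth reading. I'll descend gradually, watching the force.

Request:
{"name": "move_arm", "arguments": {
  "motion": [
    [[16, 0, 0, 0.06, 0], [16, 0, 0, 0.06, 0], [16, 0, 0, 0, 0]]
  ]
}}

```text
t: 4.32
position: [0.6198, -0.1565, 0.0379]
ee_rot: [[-0.316, 0.949, -0.001], [0.949, 0.316, 0.0], [0.0, -0.0, -1.0]]
ft_force: [-0.0, -0.1, 0.3]
gripper_width: 0.0138
grip_force: 0.0
```

```bash
python3 go.py .620 -.1566 .028 108.4; python3 tip.py|sed -n 1,14p
```

```text
t 4.325 pos [ 0.6198 -0.1565  0.0379] yaw 108.39 w 0.013756759438181781 nose 0.017 F [-0.05 -0.08  0.35] q [-0.25  0.59  1.73  0.    0.83 -0.57]
need [-0.003  0.002 -0.141] turn -0.0
[[  0.4   7.4  -6.2]
 [ -5.1   7.   -8.9]
 [  7.8   7.   -9.1]
 [  8.7 -10.6  -9.4]
 [  4.8 -14.6 -11.3]
 [  9.4  12.1 -12. ]
 [ 10.6 -14.2 -12.5]
 [  7.8   7.1 -12.7]
 [ 12.6   7.8 -12.8]
 [ 13.8  10.1 -13. ]
 [  0.3   7.6 -13.2]
 [ 13.5  -9.8 -13.3]
 [  3.9   5.9 -13.4]
 [  8.  -13.  -13.4]
```

Request:
{"name": "move_arm", "arguments": {
  "motion": [
    [[16, 0, 0, 0.06, 0], [16, 0, 0, 0.06, 0], [16, 0, 0, 0, 0]]
  ]
}}

```text
t: 4.75
position: [0.6198, -0.1565, 0.0319]
ee_rot: [[-0.316, 0.949, -0.001], [0.949, 0.316, 0.0], [0.0, -0.0, -1.0]]
ft_force: [-0.1, -0.2, 0.3]
gripper_width: 0.0137
grip_force: 0.0
```

```bash
python3 go.py .620 -.1566 .028 108.4; python3 tip.py|sed -n 1,8p;python3 - <<'E'
from m import *
f=grab('side'); 
save('s4.png',cv2.resize(f['image'][160:210,305:365],(600,500),interpolation=cv2.INTER_CUBIC))
E
```

```text
t 4.75 pos [ 0.6198 -0.1565  0.0319] yaw 108.39 w 0.013667790179018565 nose 0.017 F [-0.07 -0.23  0.28] q [-0.25  0.6   1.73 -0.    0.82 -0.57]
need [-0.003  0.003 -0.261] turn -0.0
[[ 17.3   2.7  -3.2]
 [ -1.1 -12.3  -4. ]
 [ 18.5   7.9  -5.8]
 [ 18.8  -0.9  -5.9]
 [ -6.4   7.5  -6.4]
 [ 18.5  -3.6  -6.7]
 [  4.8   8.3  -8.4]
 [ 10.2   8.8  -9.2]
```

View pics/s4.png

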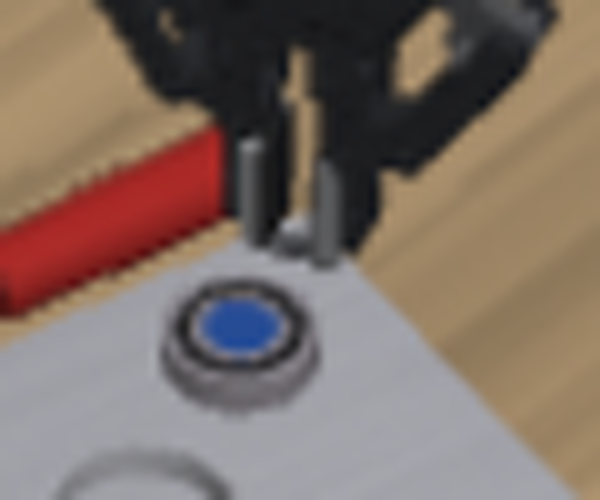

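The pads (ends at about (252,245) and (325,265)) are just above the face behind the bearing. About 5 mm more to go.

Request:
{"name": "move_arm", "arguments": {
  "motion": [
    [[16, 0, 0, 0.05, 0], [16, 0, 0, 0.05, 0], [16, 0, 0, 0, 0]]
  ]
}}

```text
t: 5.22
position: [0.6199, -0.1565, 0.027]
ee_rot: [[-0.316, 0.949, -0.0], [0.949, 0.316, 0.0], [0.0, -0.0, -1.0]]
ft_force: [-0.4, -0.5, 0.5]
gripper_width: 0.014
grip_force: 0.0
```

Request:
{"name": "move_arm", "arguments": {
  "motion": [
    [[16, 0.1, 0, 0.01, 0], [16, 0.12, 0, 0, 0], [16, 0.12, 0, 0, 0], [16, 0.12, 0, 0, 0], [16, 0.04, 0, 0, 0]]
  ]
}}

```text
t: 5.85
position: [0.6121, -0.1323, 0.0268]
ee_rot: [[-0.316, 0.949, -0.0], [0.949, 0.316, 0.0], [0.0, -0.0, -1.0]]
ft_force: [0.7, -0.3, 0.2]
gripper_width: 0.0138
grip_force: 0.2
```

```bash
cat > chk.py <<'E'
from m import *
n=np.load('nest.npz'); s=ctrl.read_state(); T=np.array(s['position'])[:2]*1000; 
B=lambda w:n['R'].T@(np.array(w)[:2]-n['t'])
yv=np.array(s['ee_rot'])[:2,0]; print('F',np.round(s['ft_force'],1),'z',s['position'][2],'TCP blk',B(T).round(1))
for c,b in(('top',(325,190,385,232)),('side',(295,175,350,225))):
    f=grab(c)
    try: p,a=cen(masks(f)['blue'],b)
    except Exception: print(c,'none'); continue
    for h in (.04,.028):
        w=ray(f,p,h)*1000; print(c,p,a,h,'blk',B(w).round(1),'L',(np.dot(w[:2]-T,yv)).round(1))
E
python3 chk.py
```

```text
F [ 0.7 -0.3  0.2] z 0.026840933666694686 TCP blk [-62.  -39.4]
top none
side [325.78571429 196.82142857] 28 0.04 blk [-35.5 -21.7] L 31.9
side [325.78571429 196.82142857] 28 0.028 blk [-42.1 -31.9] L 20.8
```

Request:
{"name": "move_arm", "arguments": {
  "motion": [
    [[16, 0.12, 0, 0, 0], [16, 0.12, 0, 0, 0], [16, 0.12, 0, 0, 0], [16, 0.12, 0, 0, 0], [16, 0.12, 0, 0, 0]]
  ]
}}

```text
t: 6.58
position: [0.6027, -0.1039, 0.0268]
ee_rot: [[-0.316, 0.949, 0.0], [0.949, 0.316, -0.0], [-0.0, 0.0, -1.0]]
ft_force: [-0.1, -1.0, 0.8]
gripper_width: 0.0137
grip_force: 0.4
```

Request:
{"name": "move_arm", "arguments": {
  "motion": [
    [[16, 0.06, 0, 0, 0], [16, 0.06, 0, 0, 0], [16, 0.06, 0, 0, 0], [16, 0.03, 0, 0, 0], [16, 0, 0, 0, 0]]
  ]
}}

```text
t: 7.2
position: [0.5993, -0.0943, 0.0267]
ee_rot: [[-0.316, 0.949, -0.0], [0.949, 0.316, 0.0], [0.0, -0.0, -1.0]]
ft_force: [-0.3, 0.1, -0.1]
gripper_width: 0.014
grip_force: 0.0
```

```bash
python3 chk.py
```

```text
F [-0.3  0.1 -0.1] z 0.026721281650011232 TCP blk [-28.3 -17.8]
top none
side [318.82857143 208.31428571] 35 0.04 blk [1.8 3.4] L 36.7
side [318.82857143 208.31428571] 35 0.028 blk [-4.3 -6.5] L 26.2
```

Request:
{"name": "move_arm", "arguments": {
  "motion": [
    [[16, 0.04, 0, 0, 0], [16, 0.03, 0, 0, 0], [16, 0, 0, 0, 0]]
  ]
}}

```text
t: 7.68
position: [0.5982, -0.0909, 0.0268]
ee_rot: [[-0.316, 0.949, -0.0], [0.949, 0.316, 0.0], [0.0, -0.0, -1.0]]
ft_force: [0.6, -0.2, -0.1]
gripper_width: 0.0138
grip_force: 0.0
```

```bash
python3 chk.py; python3 - <<'E'
from m import *
f=grab('side'); 
save('s5.png',cv2.resize(f['image'][180:240,285:357],(720,600),interpolation=cv2.INTER_CUBIC))
E
```

```text
F [ 0.6 -0.2 -0.1] z 0.026751827178525027 TCP blk [-25.3 -15.9]
top none
side [318.93333333 209.93333333] 30 0.04 blk [4.7 8.3] L 38.2
side [318.93333333 209.93333333] 30 0.028 blk [-1.5 -1.5] L 27.8
```

View pics/s5.png

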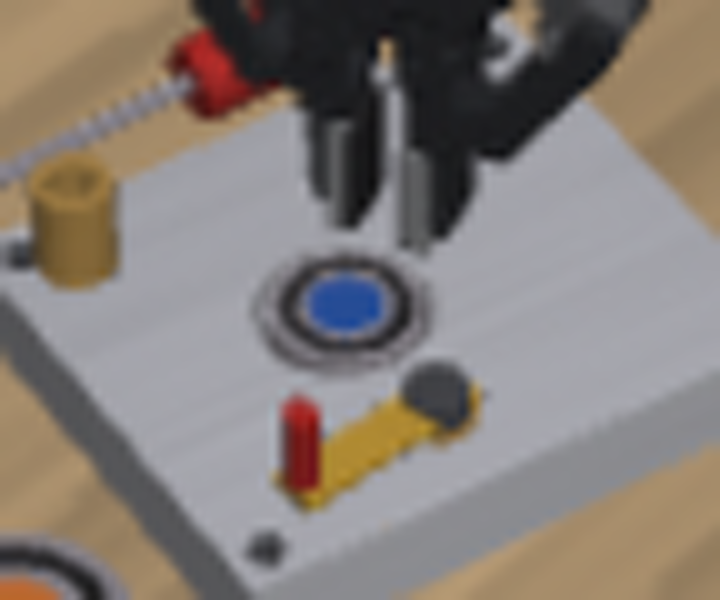

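The bearing lies concentric in the seat at about (343,308), with an even ring and nothing proud. Next I lift and go round to the pin.

Request:
{"name": "move_arm", "arguments": {
  "motion": [
    [[16, -0.1, 0, -0.5, 0], [8, 0, 0, -0.7, 0], [8, 0, 0, 0, -0.16], [8, 0, 0, 0, -0.16], [8, 0, 0, 0, -0.16]]
  ]
}}

```text
t: 8.45
position: [0.5999, -0.0959, 0.087]
ee_rot: [[-0.722, 0.692, 0.0], [0.692, 0.722, -0.0], [-0.0, 0.0, -1.0]]
ft_force: [-0.0, -0.4, -0.3]
gripper_width: 0.0066
grip_force: 0.0
```

Request:
{"name": "move_arm", "arguments": {
  "motion": [
    [[8, 0, 0, 0, -0.16], [8, 0, 0, 0, -0.16], [8, 0, 0, 0, -0.16], [8, 0, 0, 0, -0.17], [8, 0, 0, 0, 0]]
  ]
}}

```text
t: 9.07
position: [0.5998, -0.0959, 0.0868]
ee_rot: [[-0.993, 0.121, -0.0], [0.121, 0.993, 0.0], [0.0, -0.0, -1.0]]
ft_force: [-0.3, -0.0, 0.3]
gripper_width: 0.007
grip_force: 0.0
```

```bash
python3 - <<'E'
from h import *
n=np.load('nest.npz')
for q,s in((1.70,25),):
    b=np.array([0,44])+44*np.array([np.sin(q),-np.cos(q)])+s*np.array([np.cos(q),np.sin(q)])
    w=(n['R']@b+n['t'])/1000; print(q,s,b,w,np.degrees(q)+75.95)
    import subprocess; print(subprocess.run(['python3','go.py',str(w[0]),str(w[1]),'.07',str(np.degrees(q)+75.95)],capture_output=True,text=True).stdout)
E
python3 chk.py
```

```text
1.7 25 [40.4121393  74.46077801] [ 0.52651297 -0.00530503] 173.35282517223993
t 9.075 pos [ 0.5998 -0.0959  0.0868] yaw 173.07 w 0.007016687291074721 nose 0.017 F [-0.32 -0.01  0.31] q [-0.16  0.48  1.78 -0.    0.88 -1.61]
need [ 1.674  1.621 -0.005] turn -0.005

F [-0.3 -0.   0.3] z 0.08676877373954409 TCP blk [-29.6 -18.7]
top none
side [318.93333333 209.93333333] 30 0.04 blk [4.7 8.3] L 22.5
side [318.93333333 209.93333333] 30 0.028 blk [-1.5 -1.5] L 13.5
```

Request:
{"name": "move_arm", "arguments": {
  "motion": [
    [[8, 0.7, 0.5, 0, -0.005], [8, 0.6, 0.6, 0, 0], [8, 0.37, 0.52, 0, 0], [8, 0, 0, 0.4, 0], [8, 0, 0, 0, 0]]
  ]
}}

```text
t: 9.8
position: [0.5254, -0.0053, 0.0661]
ee_rot: [[-0.993, 0.116, -0.002], [0.116, 0.993, -0.0], [0.002, -0.0, -1.0]]
ft_force: [-0.2, -0.3, 0.2]
gripper_width: 0.0067
grip_force: 0.0
```

```bash
python3 go.py .5265 -.0053 .020 173.35; python3 - <<'E'
from m import *
f=grab('side'); p,a=cen(masks(f)['red'],(300,205,330,240)); print(p,a,ray(f,p,.0475))
save('s6.png',cv2.resize(f['image'][180:252,275:365],(750,600),interpolation=cv2.INTER_CUBIC))
E
```

```text
t 9.8 pos [ 0.5254 -0.0053  0.0661] yaw 173.32 w 0.006710468715320359 nose 0.017 F [-0.16 -0.28  0.17] q [-0.01  0.41  1.97 -0.    0.76 -1.47]
need [-0.023  0.003  0.581] turn -0.001
[314.6875 225.25  ] 16 [ 0.54887751 -0.0060281   0.0475    ]
```

View pics/s6.png

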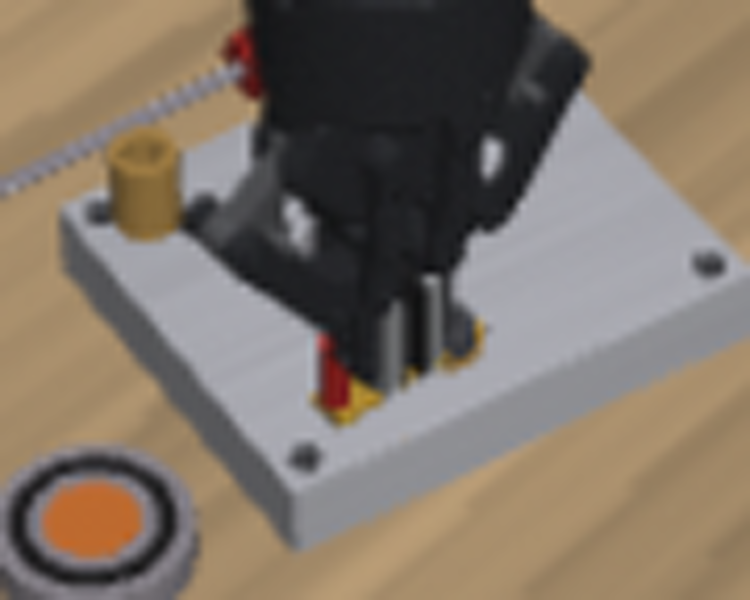

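The side crop shows the fingers (tips at about (400,385)) still above the pin (335,375). I'll check numerically that the tip-to-pin alignment is right before descending.

```bash
python3 - <<'E'
from h import *
f=np.load('side0.npy',allow_pickle=True).item(); s=ctrl.read_state();T=np.array(s['position']);R=np.array(s['ee_rot'])
for z in(-.008,-.004,0):
  for y in(-.0035,.0035): print(z,y,(proj(f,T+R@[.011,y,z])-[275,180])*8.33,(proj(f,T+R@[-.011,y,z])-[275,180])*8.33)
for w in([.5505,-.0086,.0475],[.5516,-.0078,.0475]): print('pin L',R.T@(np.array(w)-T)*1000)
E
```

```text
-0.008 -0.0035 [420.21389105 369.68907304] [370.61120226 326.68955484]
-0.008 0.0035 [401.44277572 381.45948881] [351.89822129 338.25429237]
-0.004 -0.0035 [420.20769364 379.15216531] [370.72157287 336.16763519]
-0.004 0.0035 [401.48116226 390.91637357] [352.0528984  347.72674012]
0 -0.0035 [420.20152555 388.57050022] [370.8314262  345.60129379]
0 0.0035 [401.51936682 400.32842772] [352.20684892 357.15469161]
pin L [-24.62965672  -0.11415105  19.11747046]
pin L [-25.62914243   0.80836021  19.11633234]
```

Request:
{"name": "move_arm", "arguments": {
  "motion": [
    [[8, -0.02, 0, 0.3, 0], [8, 0, 0, 0.28, 0], [8, 0, 0, 0, 0], [8, -0.1, 0, 0, 0], [8, -0.1, 0, 0, 0]]
  ]
}}

```text
t: 10.48
position: [0.5381, -0.007, 0.0381]
ee_rot: [[-0.993, 0.115, 0.001], [0.115, 0.993, 0.0], [-0.001, 0.0, -1.0]]
ft_force: [-1.2, 0.2, -0.2]
gripper_width: 0.0069
grip_force: 0.4
```

Request:
{"name": "move_arm", "arguments": {
  "motion": [
    [[8, -0.135, 0.035, 0, 0.15], [8, -0.135, 0.035, 0, 0.15], [8, -0.135, 0.035, 0, 0.15], [8, 0, 0, 0, 0]]
  ]
}}

```text
t: 10.98
position: [0.5588, -0.0072, 0.0381]
ee_rot: [[-0.845, 0.534, 0.001], [0.534, 0.845, -0.0], [-0.001, 0.0, -1.0]]
ft_force: [-0.3, -0.4, 0.4]
gripper_width: 0.0068
grip_force: 0.0
```

```bash
cat > kp.py <<'E'
from m import *
n=np.load('nest.npz'); s=ctrl.read_state(); T=np.array(s['position'])*1000; R=np.array(s['ee_rot'])
B=lambda w:n['R'].T@(np.array(w)[:2]-n['t'])
q=np.arctan2(R[1,0],R[0,0])-np.radians(75.95); d=B(T)-[0,44]
print('t',s['t'],'z',T[2].round(1),'q tool',q.round(3),'rel e,r',(d@[np.cos(q),np.sin(q)]).round(1),(d@[np.sin(q),-np.cos(q)]).round(1),'F',np.round(s['ft_force'],1))
for c,b in(('side',(296,196,332,240)),('top',(310,195,355,250))):
    f=grab(c)
    try:
        p,a=cen(masks(f)['red'],b); w=B(ray(f,p,.0475)*1000); print(c,'pin',p.round(1),a,w.round(1),'q',np.arctan2(w[0],44-w[1]).round(3))
    except Exception: print(c,'none')
E
python3 kp.py
```

```text
t 10.975 z 38.1 q tool 1.252 rel e,r 13.2 44.5 F [-0.3 -0.4  0.4]
side pin [312.  216.5] 4 [35.1 24.2] q 1.056
top none
```

Request:
{"name": "move_arm", "arguments": {
  "motion": [
    [[8, -0.13, 0.03, 0, 0.15], [8, -0.13, 0.03, 0, 0.15], [8, -0.13, 0.03, 0, 0.15], [8, -0.13, 0.03, 0, 0.15], [8, 0, 0, 0, 0]]
  ]
}}

```text
t: 11.7
position: [0.5808, -0.0212, 0.038]
ee_rot: [[-0.398, 0.918, 0.001], [0.918, 0.398, 0.0], [-0.0, 0.001, -1.0]]
ft_force: [0.3, 1.1, -0.1]
gripper_width: 0.0066
grip_force: 0.4
```

```bash
python3 kp.py
```

```text
t 11.7 z 38.0 q tool 0.654 rel e,r 14.4 43.9 F [ 0.3  1.1 -0.1]
side none
top none
```

Request:
{"name": "move_arm", "arguments": {
  "motion": [
    [[8, -0.13, 0.035, 0, 0.15], [8, -0.13, 0.035, 0, 0.15], [8, -0.13, 0.035, 0, 0.15], [8, -0.09, 0.02, 0, 0.1], [8, 0, 0, 0, 0]]
  ]
}}

```text
t: 12.42
position: [0.5908, -0.0432, 0.0378]
ee_rot: [[0.14, 0.99, -0.0], [0.99, -0.14, -0.0], [-0.0, -0.0, -1.0]]
ft_force: [0.2, 0.3, 0.2]
gripper_width: 0.0067
grip_force: 0.0
```

```bash
python3 kp.py
```

```text
t 12.425 z 37.8 q tool 0.105 rel e,r 14.9 42.8 F [0.2 0.3 0.2]
side none
top none
```

Request:
{"name": "move_arm", "arguments": {
  "motion": [
    [[8, -0.05, 0.03, 0, 0.06], [8, -0.04, 0.02, 0, 0.04], [8, -0.02, 0, 0, 0], [8, 0, 0, 0, 0]]
  ]
}}

```text
t: 13.02
position: [0.5924, -0.0487, 0.0378]
ee_rot: [[0.24, 0.971, -0.0], [0.971, -0.24, 0.0], [0.0, -0.0, -1.0]]
ft_force: [0.6, 2.8, -0.5]
gripper_width: 0.0068
grip_force: 0.9
```

```bash
python3 kp.py
```

```text
t 13.025 z 37.8 q tool 0.003 rel e,r 14.2 44.0 F [ 0.6  2.8 -0.5]
side pin [320. 206.] 5 [-1.1  4.3] q -0.029
top none
```

Request:
{"name": "move_arm", "arguments": {
  "motion": [
    [[8, -0.02, 0, 0, 0], [8, -0.02, 0, 0, 0], [8, 0, 0, 0, 0]]
  ]
}}

```text
t: 13.5
position: [0.5922, -0.0496, 0.0378]
ee_rot: [[0.242, 0.97, 0.0], [0.97, -0.242, 0.002], [0.002, -0.0, -1.0]]
ft_force: [1.7, 10.5, -1.4]
gripper_width: 0.0069
grip_force: 4.4
```

Force climbs to 10 N against the stop, so the keeper is home. I'll back off, lift and verify.

Request:
{"name": "move_arm", "arguments": {
  "motion": [
    [[8, 0.1, 0, 0, 0], [8, 0.2, 0, 0, 0], [8, 0, 0, -0.7, 0], [8, 0, 0, -0.9, 0], [8, 0, 0, -0.9, 0]]
  ]
}}

```text
t: 14.12
position: [0.5955, -0.0361, 0.164]
ee_rot: [[0.241, 0.97, -0.0], [0.97, -0.241, -0.0], [-0.0, -0.0, -1.0]]
ft_force: [1.1, -0.5, 0.6]
gripper_width: 0.0066
grip_force: 0.0
```

Request:
{"name": "move_arm", "arguments": {
  "motion": [
    [[8, -0.2, -0.9, -0.3, 0], [8, -0.2, -0.9, 0, 0], [8, -0.2, -0.9, 0, 0], [8, 0, -0.9, 0, 0], [8, 0, 0, 0, 0]]
  ]
}}

```text
t: 14.75
position: [0.4107, -0.0215, 0.1777]
ee_rot: [[0.241, 0.971, -0.002], [0.971, -0.241, -0.0], [-0.001, -0.002, -1.0]]
ft_force: [1.1, 0.1, 0.4]
gripper_width: 0.0068
grip_force: 0.0
```

```bash
python3 kp.py; python3 - <<'E'
from m import *
n=np.load('nest.npz')
for c,b,r in(('top',(305,180,395,262),(310,195,358,250)),('side',(275,170,370,250),(300,195,335,240))):
    f=grab(c); f0=np.load(c+'0.npy',allow_pickle=True).item(); M=masks(f)
    for k in('blue','yellow','red'):
        try: p,a=cen(M[k],b if k!='red' else r)
        except Exception: print(c,k,'none'); continue
        h={'blue':.028,'yellow':.035,'red':.0475}[k]; print(c,k,p.round(1),a,(n['R'].T@(ray(f,p,h)[:2]*1000-n['t'])).round(1))
    d=np.abs(f['image'].astype(int)-f0['image']).max(2)>50
    nc,_,st,ce=cv2.connectedComponentsWithStats(d.astype(np.uint8)); print('changed',[(ce[i].round(0).tolist(),int(st[i,4])) for i in range(1,nc) if st[i,4]>8])
E
```

```text
t 14.75 z 177.7 q tool 0.002 rel e,r -3.1 -138.9 F [1.1 0.1 0.4]
side pin [319.  205.2] 22 [-0.6  0.5] q -0.013
top pin [341.8 212.8] 16 [ 0.2 -2.8] q 0.004
top blue [345. 217.] 1 [-8.3  0.5]
top yellow [340.6 219.5] 35 [0.4 9.5]
top red [342.  212.8] 16 [-0.2 -2.8]
changed [([366.0, 205.0], 225), ([355.0, 283.0], 2601), ([287.0, 225.0], 82), ([290.0, 231.0], 59), ([330.0, 235.0], 170), ([310.0, 238.0], 10), ([337.0, 270.0], 3157), ([375.0, 249.0], 11), ([280.0, 257.0], 11), ([280.0, 270.0], 14), ([390.0, 276.0], 16), ([337.0, 299.0], 9), ([327.0, 312.0], 275), ([389.0, 373.0], 270), ([305.0, 377.0], 340), ([408.0, 431.0], 11820), ([346.0, 442.0], 2343), ([574.0, 444.0], 412), ([381.0, 464.0], 2029), ([593.0, 451.0], 11), ([543.0, 471.0], 643), ([280.0, 476.0], 17)]
side blue [316. 211.] 1 [ 6.8 -2.4]
side yellow [322.4 212.9] 37 [ 0.4 17.6]
side red [319.  205.2] 22 [-0.6  0.5]
changed [([447.0, 37.0], 512), ([499.0, 114.0], 1664), ([592.0, 11.0], 1140), ([542.0, 48.0], 261), ([511.0, 25.0], 14), ([565.0, 183.0], 19185), ([383.0, 35.0], 92), ([622.0, 40.0], 81), ([376.0, 44.0], 48), ([486.0, 59.0], 475), ([598.0, 121.0], 4223), ([367.0, 64.0], 60), ([367.0, 135.0], 4800), ([490.0, 99.0], 33), ([477.0, 141.0], 160), ([509.0, 159.0], 296), ([473.0, 187.0], 150), ([328.0, 194.0], 162), ([319.0, 211.0], 152), ([442.0, 273.0], 572), ([318.0, 225.0], 106), ([555.0, 248.0], 54), ([519.0, 285.0], 587), ([577.0, 264.0], 102), ([638.0, 285.0], 21), ([545.0, 293.0], 23), ([628.0, 307.0], 145), ([615.0, 314.0], 180), ([582.0, 343.0], 872), ([467.0, 341.0], 1451), ([638.0, 330.0], 12), ([608.0, 352.0], 395), ([504.0, 356.0], 111), ([573.0, 346.0], 20), ([507.0, 390.0], 987), ([487.0, 376.0], 36), ([553.0, 384.0], 12)]
```

The keeper is at 0, but the top view reports a change near the big bearing. I'll check whether it moved.

```bash
python3 - <<'E'
from m import *
for c,b in(('top',(265,205,310,250)),('side',(265,225,310,262))):
    for f in(np.load(c+'0.npy',allow_pickle=True).item(),grab(c)):
        h=cv2.cvtColor(f['image'],cv2.COLOR_RGB2HSV).astype(int); m=(h[...,0]>7)&(h[...,0]<17)&(h[...,1]>190)
        p,a=cen(m,b); print(c,p.round(2),a,ray(f,p,.016).round(4), f['image'][b[1]:b[3],b[0]:b[2]].mean().round(1))
E
```

```text
Traceback (most recent call last):
  File "m.py", line 5, in cen
    i=1+np.argmax(st[1:,4]); return c[i],st[i,4]
        ~~~~~~~~~^^^^^^^^^^
ValueError: attempt to get argmax of an empty sequence
```

```bash
python3 - <<'E'
from m import *
for c,b in(('top',(265,205,305,245)),('side',(265,225,305,262))):
    for f in(np.load(c+'0.npy',allow_pickle=True).item(),grab(c)):
        I=f['image'].astype(int); m=(I[...,0]-I[...,2]>110)&(I[...,0]>130)
        print(c,I[b[1]:b[3],b[0]:b[2]].mean().round(1),end=' ')
        try: p,a=cen(m,b); print(p.round(2),a,ray(f,p,.016).round(4))
        except Exception: print('none')
        print(I[225,278:296].tolist() if c=='top' else '')
E
```

```text
top 137.0 [285.29 224.5 ] 113 [0.5827 0.0626 0.016 ]
[[161, 139, 132], [189, 135, 82], [198, 126, 0], [202, 129, 0], [202, 130, 0], [200, 126, 0], [202, 129, 0], [201, 127, 0], [201, 127, 0], [200, 125, 0], [201, 127, 0], [201, 127, 0], [199, 126, 0], [190, 134, 78], [165, 141, 132], [137, 132, 144], [96, 96, 104], [48, 48, 54]]
top 141.8 [282.03 223.  ] 33 [0.5867 0.0697 0.016 ]
[[164, 142, 136], [190, 135, 82], [203, 132, 0], [203, 128, 0], [201, 131, 0], [178, 126, 77], [142, 130, 116], [134, 133, 129], [132, 135, 131], [133, 134, 131], [134, 133, 129], [133, 133, 128], [135, 136, 130], [135, 136, 131], [136, 136, 131], [137, 135, 131], [137, 137, 132], [139, 138, 134]]
side 114.3 [285.54 241.81] 67 [0.5834 0.062  0.016 ]

side 120.2 [285.69 241.94] 71 [0.5828 0.0621 0.016 ]
```

The big bearing hasn't moved: the arm partly hides it from above, and the side view gives the same position as before. Handing in.

```bash
python3 -c "
from workcell import order
print(order.finish_job())"
```

```text
the job is handed in; nothing more can be done
None
```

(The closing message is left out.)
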